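# Free the full spool from the thread winder (unmarked thread)

### The arm

A 6-joint arm with a two-finger parallel gripper is mounted at the origin on the work surface. World frame = base frame: x ahead of the robot, y to its left, z up, the work surface at z = 0. Lengths are in m, angles in rad, forces in N, time in s.
With the tool pointing down it reaches from about 0.35 to 0.85 m from the base axis. Payload 8.1 kg.
Tool frame: the origin (TCP) lies between the finger pads; the fingertips stand 19 mm ahead of it and the grasp point (between the pads) is the TCP; z points along the fingers, y is the line along which they close (so a half turn about z gives the same grasp; the last joint's range is limited). The gripper opens to 85 mm and grips with 20 to 120 N. Pads are 22 mm wide; open, the fingers measure 114 mm over their backs; the gripper's body (76 mm by 85 mm) begins 54 mm behind the grasp point. The pads swing forward as they close: fully open they stand 13 mm farther back than shut.
Start: joints at [-1.362, 0.13, 1.488, -0, 1.523, -0.085], TCP at [0.174, -0.574, 0.25] pointing down, gripper open.
Joint ranges: [-2.96, 2.96], [-0.89, 2.26], [0.02, 2.5], [-1.34, 4.48], [0, 2.73], [-2.66, 2.66]. Speed limits (rad/s): [2.39, 2.39, 2.79, 3.14, 3.14, 3.14].

### API

Orientations are given as a rotation vector (axis times angle).
In Python, from plant import * gives the robot as it stands.
- The arm moves only by the tool apply_moves, never from a script. Its argument "series" is a list of rows, each a list of 4 numbers: the shift along the tool's x, y, z in m, then the turn about the tool's z in rad. In form: [[x, y, z, spin], ...]. A call has 1 to 8 rows; each row is the pose to reach, as a shift and turn from the pose commanded when the call began, along the tool's axes at that moment; what a row does not reach only later rows make up. A row lasts 1/8 s, in which the tool goes at most 62.5 mm and 10.7 degrees, less where a joint would pass 70% of its speed; a pose out of reach is approached as far as the arm can. A call with a gripper value outside its range is refused whole. "claw" is the opening, from 0 (shut) to 1 (fully open), set as the call begins (left out, the last holds). The fingers move at their own pace and stop on an object; "newtons" is the grip in N (left out, the last holds). Time passes only in rows, so rows that repeat a pose let the fingers close. It gives the time, the measured TCP pose, the force, the opening and the grip force at its end, in the units of the state.
- sense(): the state, without advancing time (a new reading comes with each control period).
- grab_frame(name): name is "scene" or "side" or "wrist"; returns a dict with "img" (400x640x3 uint8, red, green, blue), "K" (3x3 intrinsics, pixels), "rvec" (rotation vector, rad) and "tvec" (3), from world to camera coordinates, as OpenCV has them; the wrist camera has in their place "T_tool_cam" (4x4, takes a point from camera to tool coordinates, whose origin is the TCP and whose axes are the flange's). Camera axes: x right, y down, z forward; pixel columns grow to the right and rows downward; lengths in m; the calibration is good to about 2 mm. A picture is of the moment at which its call begins: read the wrist's pose just before it. There is no depth.
- hand_in(): hands the job in; it is judged then, once.
The state is a dict: "clock": time; "joint_positions": joint angles; "joint_vel": joint speeds; "joint_torque": joint torques, N m; "position": TCP position; "tool_rot": TCP orientation; "wrist_force": force on the tool from outside, world axes, zero at the start; "torque": the same for the moment, N m; "gripper_width": finger opening in m; "finger_force": force on a finger pad.
Only numpy, scipy, OpenCV 4.12 (cv2) and the standard library are available. Lean on these libraries where they do the work, as an engineer would, in place of code of your own. Each camera call takes 0.05 s, during which the arm holds its last target. There are 200 camera calls.

### The job

Switch the thread winder off at its red rocker, then loosen the orange clamp knob on its tilted spindle until its three brass dogs are drawn in; nobody marked whether its thread is right- or left-hand, so try both ways and feel which way it gives. Then draw the yellow spool off along the spindle, over the knob, and stand it gently upright on the green pad in the empty cell of the wooden tray, leaving everything else where it stands.

Things in the scene. Friction and masses are not known exactly. Their poses are not given: they have to be found in the camera images.
- winder: Thread winder fixed to the table: white base plate 240 (x) x 230 (y) x 28 mm; origin at the centre of its underside, z up, x from its front to its back. The spindle leans 0.55 rad (31.5 deg) from vertical towards the front: its outward axis is (-0.523, 0, 0.853) in this frame. A grey motor lies behind it, the rocker to its +y side, a thread-guide post to its -y side.
- flange (a point): Centre of the spindle's aluminium backing flange (radius 30 mm); axes as winder. Along the outward spindle axis from here: mandrel of radius 15.5 mm to 48.5 mm (the yellow spool sits round it, 0 to 44 mm), three radial brass dogs 44.5 to 48.5 mm, black knob base from 49 mm, orange bar from 54 to 78 mm.
- post_top (a point): Top of the fixed steel thread-guide post (radius 5 mm, upright on the winder's base, 188 mm over the table). From the top a 3 mm thick arm runs 30 mm towards the winder's front, rising 10 mm.
- rocker (a joint): Mains rocker: 0 = on (as it starts; the end towards the winder's front is raised), 0.5 rad = off (front end pressed fully down). Over-centre spring: it snaps across beyond 0.25 rad and stays. Pushing the front end down takes about 4 N and 8 mm of travel.
- rocker_pivot (a point): Pivot centre of the red rocker, a paddle 44 mm long (along the winder's x), 28 mm wide, 8 mm thick, in a black bezel whose top lies 4 mm below the pivot. On: it slopes up by 0.25 rad towards the winder's front (-x); off: up by 0.25 rad towards the back.
- rocker_push (a point): Point on the upper face of the rocker's front half, 15 mm from the pivot, marked by a white bar: the place to push straight down with a fingertip. Its height over the pivot goes from about 8 mm (on) to about 0 mm (off).
- knob (a joint): Clamp knob angle, about 0 at the start; positive = anticlockwise seen looking down on the knob along the spindle. One way (unmarked, differs from start to start) tightens: it stops hard within 0.1 rad (0.05 more if forced). The other loosens: it turns against an even friction of about 0.12 N m to a stop at 1.6 rad and stays where left. The dogs clear the spool's bore from 1.2 rad on.
- knob_grip (a point): Point on the spindle axis in the knob's orange bar, 9 mm below the bar's outer end; z = spindle axis outwards, x = along the bar. Bar 30 (x) x 12 (y) x 24 mm (z): grip it across its thickness, along the spindle. The dogs' outer face is 20.5 mm below this point; they stick out to 23 mm from the axis while tight. Knob and drawn-in dogs pass through the spool's bore.
- spool_mid (a point): Centre (half-way up) of the yellow spool, a rigid tube 56 mm outside diameter, 36 mm bore, 44 mm high, about 90 g; z = its axis. It starts on the spindle, held by the dogs; the knob stands 34 mm above its outer end. Grip it across its outside, near its outer end, along the spindle; it must be drawn at least 80 mm along the spindle axis to clear the knob.
- pad_top (a point): Centre of the upper face of the green pad (disc of radius 32 mm) on the floor of the empty cell of the tray, 7 mm over the table. The spool stands upright on it, its centre 22 mm above.
- tray: Fixed wooden tray 100 mm (x) by 260 mm (y), walls and two dividers 14 mm high and 5 mm thick, floor 5 mm, origin at the centre of its underside. Three cells in a row along its y, centres 84 mm apart; two hold other spools, one holds the green pad.
- blue_mid (a point): Centre of the blue spool standing in the tray (same size as the yellow). Leave it.
- red_mid (a point): Centre of the red spool standing in the tray (same size). Leave it.
- bobbin_center (a point): Centre of a loose blue bobbin (22 mm diameter, 30 mm high) standing on the winder's base plate, front corner opposite the rocker. Leave it.
- glue_mid (a point): Middle of an orange glue stick standing on the table between winder and tray, 26 mm diameter, 95 mm high. Leave it.
- jar_mid (a point): Middle of a jar, 68 mm diameter, 80 mm high, at a side of the table. Leave it.
- cup_mid (a point): Middle of a white mug, 72 mm diameter, 90 mm high, at the other side. Leave it.
- marker_mid (a point): Middle of a purple marker standing on end just in front of the tray, 22 mm diameter, 85 mm high. Leave it.

How it is judged:
By the outcome, as a careful person would: the job done as asked, in the order asked, and still so for the second after the job is handed in, with the robot touching nothing.
It also fails if it takes over 61 s, if anything falls off the work surface, if the arm or the gripper's body presses on something with over 40 N, if the wrist force passes 120 N, or if a joint passes its speed limit or range.

## Working session

There is one attempt and no reset: what is moved stays moved. The work goes in short steps, Python scripts to look and compute and a tool call to move; the robot and the scene stay as the last step left them, time stands still between calls to the robot, and variables do not carry over. Pictures are saved under pics/ and viewed, at most 10 in all, crops included, and the job is handed in when it is done.

Besides the shell and the picture viewer there is one more tool, called after ">>>" by a JSON object that holds its "fn" and its "kwargs". apply_moves: Moves the arm, as the interface text tells. Its arguments: {"type":"object","properties":{"series":{"type":"array"},"claw":{"type":"number"},"newtons":{"type":"number"}},"required":["series"]}

```bash
ls; mkdir -p pics; python3 - <<'E'
from plant import *
import cv2
s=sense();print(s['position'],s['tool_rot'],s['gripper_width'])
for n in ("scene","side"):
    f=grab_frame(n);cv2.imwrite(f'pics/{n}0.png',f['img'][:,:,::-1])
    print(n,f['K'].tolist(),f['rvec'],f['tvec'])
f=grab_frame("wrist");cv2.imwrite('pics/w0.png',f['img'][:,:,::-1]);print(f['K'].tolist(),f['T_tool_cam'].tolist())
E
```

```text
pics
[ 0.17366382 -0.57376353  0.2492181 ] [-3.10585993e+00 -4.59575418e-01  1.53582888e-04] 0.08533372052423495
scene [[403.53587512044913, 0.0, 316.5765353056465], [0.0, 403.53587512044913, 201.66903509510266], [0.0, 0.0, 1.0]] [ 1.99168683  0.85411298 -0.46613776] [-0.3601919  -0.08619008  1.62277264]
side [[396.9680309795195, 0.0, 321.0427240466511], [0.0, 396.9680309795195, 195.42558129696408], [0.0, 0.0, 1.0]] [ 0.86865409 -2.37133628  1.25208602] [0.39494356 0.31631317 1.22237077]
[[306.56923349298563, 0.0, 319.87312347305425], [0.0, 306.56923349298563, 197.98630743489946], [0.0, 0.0, 1.0]] [[-0.0019409250508240063, -0.9584397514554819, -0.2852884078260089, 0.07125462004946628], [0.999997316721882, -0.0022210552673636638, 0.000658378716016368, 0.00041044795055111827], [-0.0012646576538620684, -0.28528636445412425, 0.9584414905968781, -0.12292140884644542], [0.0, 0.0, 0.0, 1.0]]
```

View pics/scene0.png

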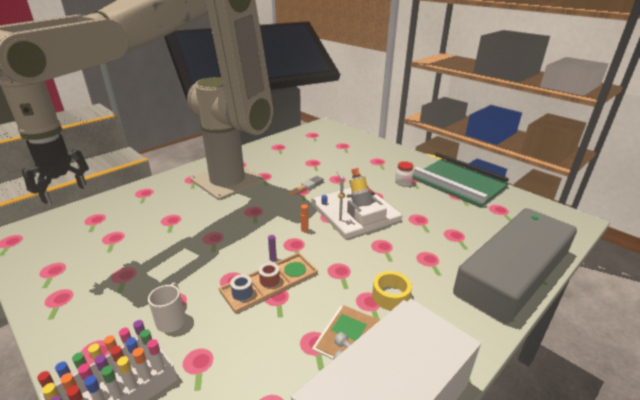

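View pics/side0.png

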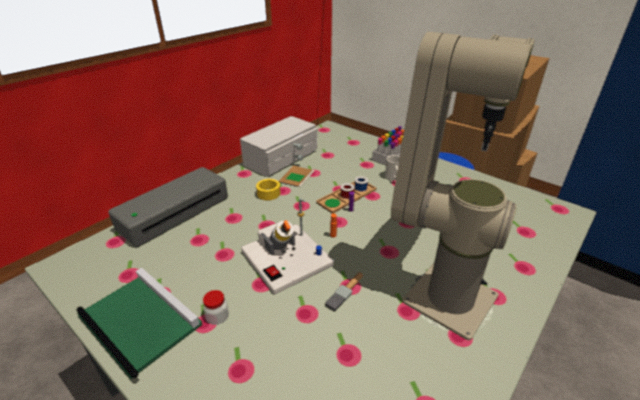

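The scene view shows the winder near (355,205), the tray near (268,282), and the empty green cell at (295,269). I'll enlarge both views next.

```bash
python3 - <<'E'
import cv2,numpy as np
a=cv2.imread('pics/scene0.png');b=cv2.imread('pics/side0.png')
A=cv2.resize(a[160:310,210:410],(800,600),interpolation=cv2.INTER_CUBIC)
B=cv2.resize(b[165:297,225:401],(800,600),interpolation=cv2.INTER_CUBIC)
cv2.imwrite('pics/a1.png',A);cv2.imwrite('pics/b1.png',B)
E
```

```text
(no output)
```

View pics/a1.png

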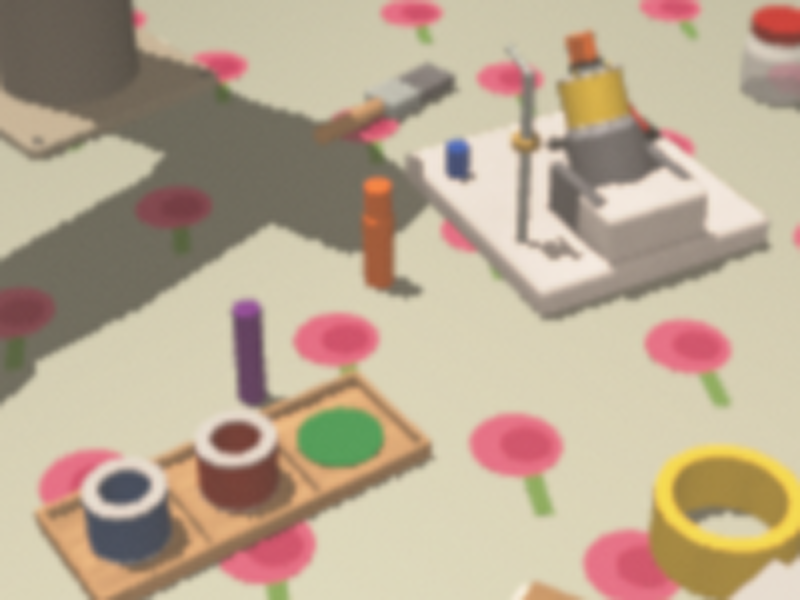

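View pics/b1.png

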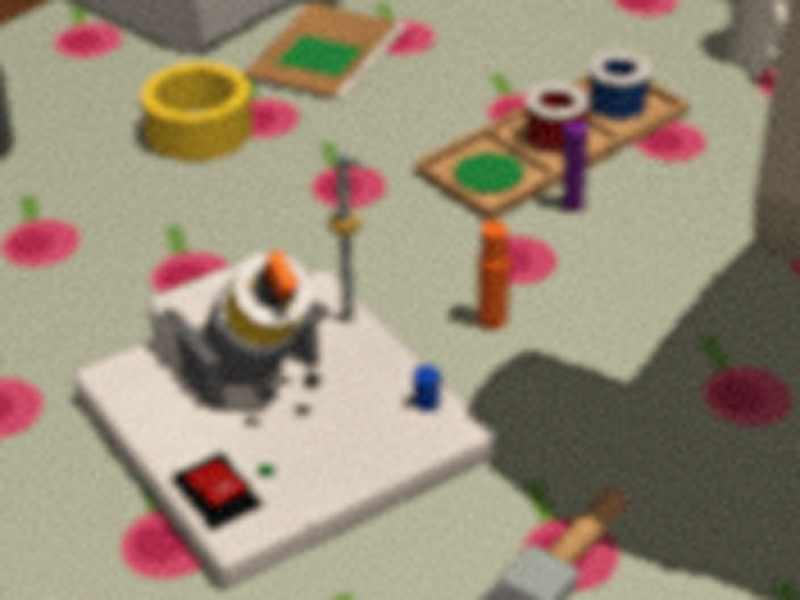

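Scene crop: bobbin at (458,160), glue (377,180–280), pad (341,437), post base (523,240), knob (582,45). Base top corners at (408,158), (545,298) and (768,222). Side crop: base corners at (78,380), (490,437) and (225,572), pad (488,172), rocker (215,485), knob (280,275), post top (345,160).

```bash
cat > h.py <<'E'
import numpy as np, cv2
from scipy.spatial.transform import Rotation as R
CAM={'scene':([403.536,316.577,201.669],[1.99168683,.85411298,-.46613776],[-.3601919,-.08619008,1.62277264]),
'side':([396.968,321.043,195.426],[.86865409,-2.37133628,1.25208602],[.39494356,.31631317,1.22237077])}
def cam(n):
    k,r,t=CAM[n]; return np.array([[k[0],0,k[1]],[0,k[0],k[2]],[0,0,1]]),R.from_rotvec(r).as_matrix(),np.array(t)
def ray(n,uv):
    K,Rm,t=cam(n); d=Rm.T@np.linalg.inv(K)@[uv[0],uv[1],1]; return -Rm.T@t,d
def atz(n,uv,z):
    o,d=ray(n,uv); return o+d*(z-o[2])/d[2]
def tri(a,b):
    A=[];B=[]
    for n,uv in (('scene',a),('side',b)):
        o,d=ray(n,uv); d/=np.linalg.norm(d);P=np.eye(3)-np.outer(d,d);A.append(P);B.append(P@o)
    return np.linalg.solve(sum(A),sum(B))
sc=lambda u,v:(210+u/4,160+v/4)
sd=lambda u,v:(225+u*.22,165+v*.22)
E
python3 - <<'E'
from h import *
np.set_printoptions(precision=4,suppress=True)
for l,p in (('F-y',(408,158)),('B-y',(545,298)),('B+y',(768,222))): print('sc',l,atz('scene',sc(*p),.028))
for l,p in (('B+y',(78,380)),('F-y',(490,437)),('F+y',(225,572))): print('sd',l,atz('side',sd(*p),.028))
print('pad',atz('scene',sc(341,437),.007),atz('side',sd(488,172),.007))
print('pad end',tri(sc(341,437),sd(488,172)))
for l,a,b in (('knob',(580,42),(281,265)),('post',(525,75),(345,160)),('glue top',(377,184),(495,230)),('marker top',(247,308),(575,128)),('bobbin top',(458,147),(428,373)),('blue top',(125,487),(620,72)),('red top',(238,438),(556,100))): print(l,tri(sc(*a),sd(*b)))
print('rocker',atz('side',sd(215,485),.04))
E
```

```text
sc F-y [0.3745 0.1172 0.028 ]
sc B-y [0.6013 0.0525 0.028 ]
sc B+y [0.6579 0.2684 0.028 ]
sd B+y [0.635  0.2817 0.028 ]
sd F-y [0.3579 0.1281 0.028 ]
sd F+y [0.4125 0.3436 0.028 ]
pad [ 0.5953 -0.1562  0.007 ] [ 0.587  -0.1541  0.007 ]
pad end [ 0.5909 -0.1555  0.0041]
knob [0.4944 0.1997 0.1613]
post [0.527  0.097  0.1817]
glue top [ 0.4603 -0.0002  0.0924]
marker top [ 0.5067 -0.1692  0.0816]
bobbin top [0.4203 0.1297 0.0549]
blue top [ 0.5636 -0.3194  0.043 ]
red top [ 0.5786 -0.2377  0.0458]
rocker [0.4668 0.2993 0.04  ]
```

```bash
cat >> h.py <<'E'
np.set_printoptions(precision=4,suppress=True)
def go(s,p,yaw):
    Rm=R.from_rotvec(s['tool_rot']).as_matrix(); cur=np.arctan2(Rm[1,0],Rm[0,0])
    d=Rm.T@(np.array(p)-s['position']); sp=-((yaw-cur+np.pi)%(2*np.pi)-np.pi)
    print('shift',d,'spin',round(sp,4),'yaw now',round(cur,4))
def wray(f,s,uv):
    Rm=R.from_rotvec(s['tool_rot']).as_matrix(); T=f['T_tool_cam']
    o=Rm@T[:3,3]+s['position']; d=Rm@T[:3,:3]@np.linalg.inv(f['K'])@[uv[0],uv[1],1]; return o,d
def watz(f,s,uv,z):
    o,d=wray(f,s,uv); return o+d*(z-o[2])/d[2]
E
python3 - <<'E'
from plant import *
from h import *
go(sense(),[.44,.27,.25],np.pi-.275)
E
```

```text
shift [ 0.4993 -0.7306  0.0006] spin -2.5728 yaw now 0.2938
```

>>> {"fn": "apply_moves", "kwargs": {"series": [[0.36, -0.23, 0, -1.3], [0.36, -0.23, 0, -1.3], [0.36, -0.23, 0, -1.3], [0.36, -0.23, 0, -1.3], [0.36, -0.23, 0, -1.3], [0.36, -0.23, 0, -1.3], [0.36, -0.23, 0, -1.3], [0.42, -0.5, 0, -1.5]], "claw": 0}}

```text
clock: 1.15
position: [0.4483, -0.186, 0.2493]
tool_rot: [-1.967, -2.448, -0.0]
wrist_force: [-0.3, 1.0, -0.2]
gripper_width: -0.0001
finger_force: 0.0
```

```bash
python3 - <<'E'
from plant import *
from h import *
s=sense();print(s['position'],s['clock']);go(s,[.44,.27,.25],np.pi-.275)
E
```

```text
[ 0.4483 -0.186   0.2493] 1.15
shift [ 0.4471  0.0901 -0.0003] spin -1.0788 yaw now 1.7878
```

>>> {"fn": "apply_moves", "kwargs": {"series": [[0.447, 0.09, 0, -1.08], [0.447, 0.09, 0, -1.08], [0.447, 0.09, 0, -1.08], [0.447, 0.09, 0, -1.08], [0.447, 0.09, 0, -1.08], [0.447, 0.09, 0, -1.08], [0.447, 0.09, 0, -1.08], [0.447, 0.09, 0, -1.08]]}}

```text
clock: 2.15
position: [0.4406, 0.2715, 0.2498]
tool_rot: [-0.433, -3.111, -0.0]
wrist_force: [0.1, -0.4, -0.2]
gripper_width: -0.0
finger_force: 0.0
```

```bash
python3 - <<'E'
from plant import *
from h import *
s=sense();f=grab_frame('wrist');print(s['position'],s['tool_rot'],s['joint_positions'],s['clock'])
cv2.imwrite('pics/w1.png',f['img'][:,:,::-1])
E
```

```text
[0.4406 0.2715 0.2498] [-0.433  -3.1107 -0.0003] [ 0.4527 -0.093   1.7152  0.0007  1.52   -0.8415] 2.15
```

View pics/w1.png

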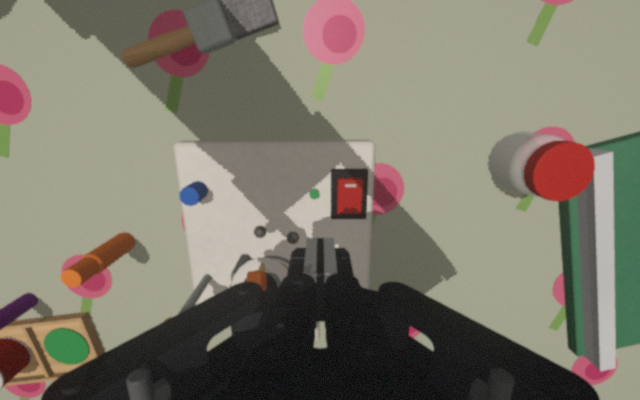

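The base's front corners are at (176,143) and (374,141), the rocker's white bar at (350,186) and the paddle centre at (349,196). The post arm's tip is near (208,278), the knob's orange at (257,278) and the pad at (66,347).

```bash
python3 - <<'E'
from plant import *
from h import *
s=sense();f=grab_frame('wrist')
a,b=watz(f,s,(176,143),.028),watz(f,s,(374,141),.028);print(a,b,np.linalg.norm(a-b))
d=b-a;yaw=np.arctan2(-d[0],d[1]);print('yaw',yaw)
p=watz(f,s,(350,186),.044);print('bar',p,watz(f,s,(350,186),.036))
print('pad',watz(f,s,(66,347),.007)); print('knob',watz(f,s,(257,278),.165))
x=np.array([np.cos(yaw),np.sin(yaw),0]);print('centre',(a+b)/2+x*.12)
print('bob',watz(f,s,(190,193),.058))
go(s,[p[0],p[1],.10],np.pi+yaw)
E
```

```text
[0.3627 0.1258 0.028 ] [0.4212 0.3384 0.028 ] 0.2204793746764368
yaw -0.26877845161019526
bar [0.4595 0.2995 0.044 ] [0.4617 0.2997 0.036 ]
pad [ 0.59   -0.1568  0.007 ]
knob [0.4774 0.2097 0.165 ]
centre [0.5076 0.2002 0.028 ]
bob [0.4162 0.1332 0.058 ]
shift [-0.0107  0.0317  0.1498] spin -0.0081 yaw now 2.8647
```

>>> {"fn": "apply_moves", "kwargs": {"series": [[-0.006, 0.032, 0.06, -0.008], [-0.006, 0.032, 0.12, -0.008], [-0.006, 0.032, 0.165, -0.008], [-0.006, 0.032, 0.175, -0.008], [-0.006, 0.032, 0.18, -0.008], [-0.006, 0.032, 0.183, -0.008]]}}

```text
clock: 3.0
position: [0.4582, 0.2979, 0.0698]
tool_rot: [0.427, 3.109, 0.004]
wrist_force: [-0.1, -0.3, -0.4]
gripper_width: 0.0002
finger_force: 0.0
```

>>> {"fn": "apply_moves", "kwargs": {"series": [[0, 0, 0.002, 0], [0, 0, 0.004, 0], [0, 0, 0.006, 0], [0, 0, 0.006, 0]]}}

```text
clock: 3.5
position: [0.4562, 0.2974, 0.0611]
tool_rot: [-0.426, -3.112, 0.0]
wrist_force: [-0.4, 1.4, 0.2]
gripper_width: 0.0001
finger_force: 0.3
```

>>> {"fn": "apply_moves", "kwargs": {"series": [[0, 0, 0.002, 0], [0, 0, 0.004, 0], [0, 0, 0.006, 0], [0, 0, 0.006, 0]]}}

```text
clock: 4.0
position: [0.4567, 0.2978, 0.0599]
tool_rot: [0.426, 3.112, -0.0]
wrist_force: [-21.5, -8.8, 44.7]
gripper_width: -0.0002
finger_force: 24.0
```

>>> {"fn": "apply_moves", "kwargs": {"series": [[0, 0, -0.006, 0], [0, 0, -0.02, 0], [0, 0, -0.06, 0], [0.03, -0.03, -0.11, 0], [0.03, -0.03, -0.11, 0]]}}

```text
clock: 4.62
position: [0.4205, 0.2772, 0.1703]
tool_rot: [0.425, 3.106, 0.007]
wrist_force: [0.4, -0.2, 0.8]
gripper_width: -0.0003
finger_force: 0.0
```

```bash
python3 - <<'E'
from plant import *
from h import *
s=sense();f=grab_frame('wrist');print(s['position'],s['wrist_force'])
im=f['img'][:,:,::-1]
g=grab_frame('side')['img'][:,:,::-1]
A=cv2.resize(im[60:260,140:440],(780,520),interpolation=cv2.INTER_CUBIC)
cv2.imwrite('pics/w2.png',A); cv2.imwrite('pics/s2.png',g)
np.save('w2.npy',im)
E
```

```text
[0.4205 0.2772 0.1703] [ 0.4208 -0.1707  0.8497]
```

View pics/w2.png

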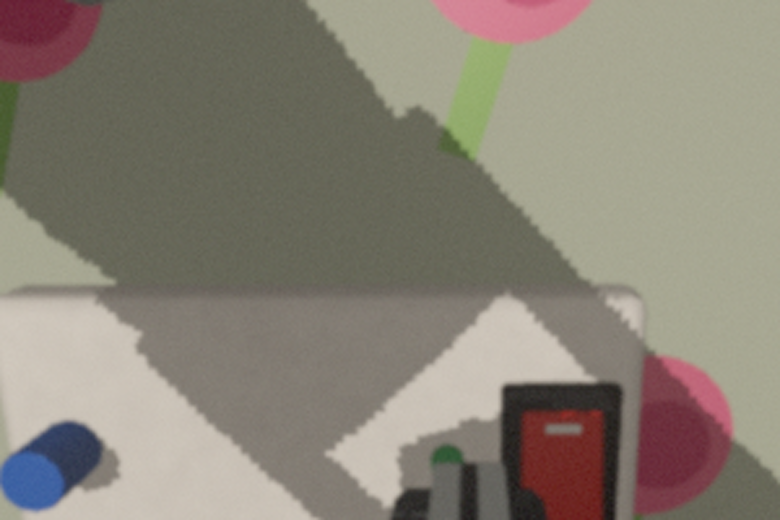

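```bash
python3 - <<'E'
from plant import *
from h import *
s=sense();f=grab_frame('wrist')
a=cv2.imread('pics/w1.png');b=f['img'][:,:,::-1]
print('LED',a[190:198,310:319].reshape(-1,3).max(0),b[232:238,307:317].reshape(-1,3).max(0), 'base',a[160,200],b[200,280])
# distance bezel front edge -> bar, along x_w, per hypothesised pivot height z
for pz in (.034,.038,.042):
    e=watz(f,s,(356,209),pz-.004)
    x=np.array([np.cos(-.27),np.sin(-.27),0])
    print(pz,e,[round(float((watz(f,s,(356.7,225),pz+h)-e)@x),4) for h in (.008,0)])
class S(dict):pass
s0=dict(position=np.array([.4406,.2715,.2498]),tool_rot=np.array([-.433,-3.1107,-.0003]))
for pz in (.034,.038,.042):
    e=watz(f,s0,(349,170),pz-.004)
    print('before',pz,e,[round(float((watz(f,s0,(350,186),pz+h)-e)@x),4) for h in (.008,0)])
E
```

```text
LED [144 167 158] [117 126 131] base [180 192 200] [118 125 132]
0.034 [0.442  0.3027 0.03  ] [0.0105, 0.0137]
0.038 [0.4406 0.3026 0.034 ] [0.0103, 0.0135]
0.042 [0.4392 0.3025 0.038 ] [0.0101, 0.0133]
before 0.034 [0.4448 0.3031 0.03  ] [0.0157, 0.0177]
before 0.038 [0.4439 0.3029 0.034 ] [0.0155, 0.0175]
before 0.042 [0.443  0.3028 0.038 ] [0.0152, 0.0173]
```

```bash
python3 - <<'E'
from plant import *
from h import *
go(sense(),[.522,.195,.27],np.pi-.27)
E
```

```text
shift [-0.1209 -0.051  -0.1049] spin -0.0023 yaw now 2.8693
```

>>> {"fn": "apply_moves", "kwargs": {"series": [[0, 0, -0.06, 0], [0, 0, -0.105, 0], [-0.06, -0.025, -0.105, 0], [-0.121, -0.051, -0.105, 0], [-0.121, -0.051, -0.105, 0], [-0.121, -0.051, -0.105, 0]]}}

```text
clock: 5.52
position: [0.522, 0.1945, 0.2681]
tool_rot: [-0.428, -3.109, 0.002]
wrist_force: [-0.3, 0.7, -0.1]
gripper_width: -0.0002
finger_force: 0.0
```

```bash
python3 - <<'E'
from plant import *
from h import *
import pickle
s=sense();f=grab_frame('wrist');print(s['position'],s['tool_rot'])
im=f['img'][:,:,::-1].copy();pickle.dump((s,f),open('k1.pkl','wb'))
g=grab_frame('side')['img'][:,:,::-1];g0=cv2.imread('pics/side0.png')
A=cv2.resize(im[40:265,160:480],(800,562),interpolation=cv2.INTER_CUBIC)
A[400:,:150]=0
c=lambda q:cv2.resize(q[258:288,258:298],(150,100),interpolation=cv2.INTER_CUBIC)
A[360:460,:150]=c(g0);A[461:561,:150]=c(g)
cv2.imwrite('pics/k1.png',A)
E
```

```text
[0.522  0.1945 0.2681] [-0.4282 -3.1087  0.0019]
```

View pics/k1.png

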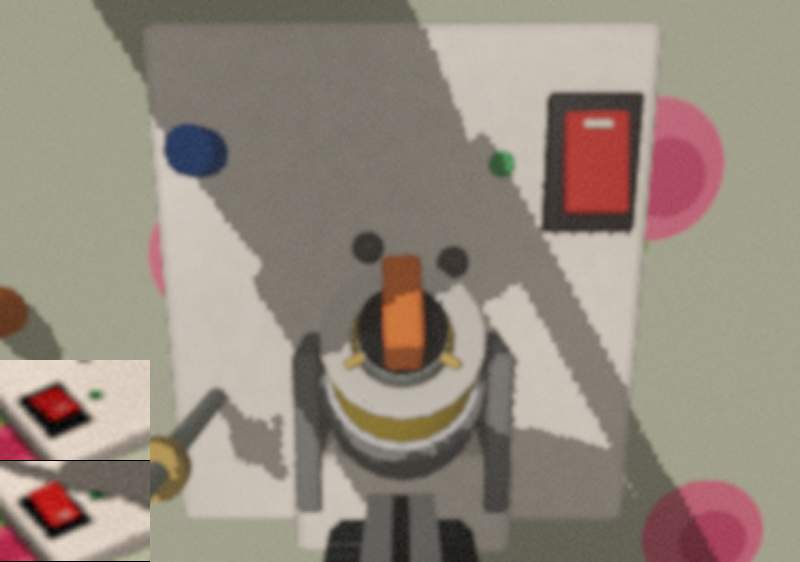

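The picture shows the rocker switched off, its back end now raised, so that part is done. The knob bar lies along the winder's x; its end face is centred at crop (403,303), which is wrist pixel (321,161). The post tip is well clear.

```bash
python3 - <<'E'
from plant import *
from h import *
import pickle
s,f=pickle.load(open('k1.pkl','rb'))
E=watz(f,s,(321.2,161.2),.162);yaw=-.27
W=R.from_euler('z',yaw).as_matrix();ax=W@[-.523,0,.853]
ring=watz(f,s,(160+406/2.5,40+350/2.5),.133)
print('E',E,'ring est',ring,'expected',E-.034*ax)
t=E-.008*ax+[0,0,.012];print('T',t)
go(sense(),t,np.pi+yaw)
E
```

```text
E [0.4888 0.2033 0.162 ] ring est [0.5095 0.1986 0.133 ] expected [0.5059 0.1985 0.133 ]
T [0.4928 0.2022 0.1672]
shift [ 0.029  -0.0013  0.102 ] spin -0.0016 yaw now 2.8699
```

>>> {"fn": "apply_moves", "kwargs": {"series": [[0.029, -0.001, 0.03, 0], [0.029, -0.001, 0.05, 0], [0.029, -0.001, 0.075, 0], [0.029, -0.001, 0.09, 0], [0.029, -0.001, 0.096, 0], [0.029, -0.001, 0.102, 0], [0.029, -0.001, 0.102, 0]], "claw": 0.38}}

```text
clock: 6.5
position: [0.4941, 0.2018, 0.1685]
tool_rot: [0.426, 3.112, 0.0]
wrist_force: [0.5, -1.1, -0.3]
gripper_width: 0.0323
finger_force: 0.0
```

>>> {"fn": "apply_moves", "kwargs": {"series": [[0, 0, 0, 0], [0, 0, 0, 0], [0, 0, 0, 0], [0, 0, 0, 0]], "claw": 0, "newtons": 25}}

```text
clock: 7.0
position: [0.4946, 0.2025, 0.1692]
tool_rot: [0.426, 3.111, 0.003]
wrist_force: [1.8, 4.7, 1.7]
gripper_width: 0.0115
finger_force: 32.2
```

```bash
python3 - <<'E'
from plant import *
from h import *
s=sense();print(s['position'],s['wrist_force'],s['torque'],s['gripper_width'],s['finger_force'],s['clock'])
E
```

```text
[0.4946 0.2025 0.1692] [1.804  4.7118 1.7171] [ 0.8216 -0.3071 -0.1503] 0.011498861498097089 32.17870831489563 7.0
```

>>> {"fn": "apply_moves", "kwargs": {"series": [[0, 0, 0, 0.07], [0, 0, 0, 0.14], [0, 0, 0, 0.2], [0, 0, 0, 0.2]]}}

```text
clock: 7.5
position: [0.4939, 0.2027, 0.1695]
tool_rot: [0.733, 3.055, 0.002]
wrist_force: [-4.3, 3.1, 6.8]
gripper_width: 0.0115
finger_force: 73.7
```

```bash
cat > st.py <<'E'
from plant import *
from h import *
s=sense();Rm=R.from_rotvec(s['tool_rot']).as_matrix()
print(s['position'],'yaw',np.arctan2(Rm[1,0],Rm[0,0]),'F',s['wrist_force'],'M',s['torque'],'w',s['gripper_width'],s['finger_force'],'j6',s['joint_positions'][5],s['clock'])
E
python3 st.py
```

```text
[0.4939 0.2027 0.1695] yaw 2.6703243802020875 F [-4.292   3.0577  6.8426] M [0.8422 0.6151 1.1585] w 0.01145273210703604 73.7499725818634 j6 -0.8070088385600429 7.5
```

>>> {"fn": "apply_moves", "kwargs": {"series": [[0, 0, 0, -0.1], [0, 0, 0, -0.2], [0, 0, 0, -0.3], [0, 0, 0, -0.4], [0, 0, 0, -0.4]]}}

```text
clock: 8.12
position: [0.4951, 0.2028, 0.1692]
tool_rot: [0.112, 3.137, 0.003]
wrist_force: [4.4, 9.1, -1.9]
gripper_width: 0.0115
finger_force: 64.6
```

```bash
python3 st.py
```

```text
[0.4951 0.2028 0.1692] yaw 3.070426670310636 F [ 4.4255  9.072  -1.8972] M [ 0.2192 -0.7549 -0.7121] w 0.011542575773337472 64.60892063565552 j6 -1.2074755312715455 8.125
```

Clockwise meets a hard stop: the moment about the spindle is about 0.8 N m. Anticlockwise gives at about 0.1 N m, so it loosens that way. The rigid parallel grip binds because of the tilt, so I'll turn the knob with a looser fork, after a half turn to gain wrist range.

>>> {"fn": "apply_moves", "kwargs": {"series": [[0, 0, 0, 0], [0, 0, 0, 0], [0, 0, 0, 0], [0, 0, 0, 0.18], [0, 0, 0, 0.36], [0, 0, 0, 0.54], [0, 0, 0, 0.72], [0, 0, 0, 0.9]], "claw": 0.6, "newtons": 40}}

```text
clock: 9.12
position: [0.4939, 0.2016, 0.1682]
tool_rot: [-1.476, -2.773, 0.001]
wrist_force: [-0.5, -0.2, 0.4]
gripper_width: 0.0513
finger_force: 0.0
```

>>> {"fn": "apply_moves", "kwargs": {"series": [[0, 0, 0, 1.5], [0, 0, 0, 1.5], [0, 0, 0, 1.5], [0, 0, 0, 1.5], [0, 0, 0, 1.5], [0, 0, 0, 1.5], [0, 0, 0, 1.5], [0, 0, 0, 1.5]]}}

```text
clock: 10.12
position: [0.4938, 0.2016, 0.1682]
tool_rot: [2.97, 1.022, -0.001]
wrist_force: [0.1, 0.6, -0.4]
gripper_width: 0.051
finger_force: 0.0
```

>>> {"fn": "apply_moves", "kwargs": {"series": [[0, 0, 0, 0.5], [0, 0, 0, 0.5], [0, 0, 0, 0.5], [0, 0, 0, 0.5]]}}

```text
clock: 10.62
position: [0.4939, 0.2016, 0.1682]
tool_rot: [3.13, 0.267, -0.0]
wrist_force: [-0.6, -0.8, -0.1]
gripper_width: 0.051
finger_force: 0.0
```

>>> {"fn": "apply_moves", "kwargs": {"series": [[0, 0, 0, 0], [0, 0, 0, 0], [0, 0, 0, 0]], "claw": 0.28}}

```text
clock: 11.0
position: [0.4939, 0.2017, 0.1689]
tool_rot: [3.13, 0.268, -0.0]
wrist_force: [-3.2, -1.6, 4.5]
gripper_width: 0.024
finger_force: 3.0
```

```bash
python3 st.py
```

```text
[0.4939 0.2017 0.1689] yaw 0.17064356742039086 F [-3.2164 -1.6146  4.5463] M [-0.3619  0.5061 -0.0106] w 0.02402298965091693 3.030741736292839 j6 1.6918524999698545 11.0
```

>>> {"fn": "apply_moves", "kwargs": {"series": [[0, 0, 0, -0.1], [0, 0, 0, -0.2], [0, 0, 0, -0.3], [0, 0, 0, -0.4], [0, 0, 0, -0.5], [0, 0, 0, -0.5]]}}

```text
clock: 11.75
position: [0.4948, 0.2018, 0.1708]
tool_rot: [2.965, 1.035, 0.004]
wrist_force: [-6.4, -4.0, 16.1]
gripper_width: 0.0236
finger_force: 10.6
```

```bash
python3 st.py
```

```text
[0.4948 0.2018 0.1708] yaw 0.6719135227178447 F [-6.3811 -4.0037 16.0699] M [-0.7088  0.8257 -0.0957] w 0.02356482663447799 10.598945986021135 j6 1.1906009669791269 11.75
```

>>> {"fn": "apply_moves", "kwargs": {"series": [[0, 0, -0.004, 0], [0, 0, -0.005, -0.12], [0, 0, -0.005, -0.25], [0, 0, -0.005, -0.37], [0, 0, -0.005, -0.5], [0, 0, -0.005, -0.5]]}}

```text
clock: 12.5
position: [0.4937, 0.2038, 0.1739]
tool_rot: [-2.614, -1.737, -0.003]
wrist_force: [-3.5, 8.2, 3.5]
gripper_width: 0.024
finger_force: 3.7
```

```bash
python3 st.py; python3 - <<'E'
from plant import *
import cv2
im=grab_frame('side')['img'][:,:,::-1];w=grab_frame('scene')['img'][:,:,::-1]
a=cv2.resize(im[190:270,250:330],(400,400),interpolation=cv2.INTER_CUBIC);b=cv2.resize(w[150:230,320:400],(400,400),interpolation=cv2.INTER_CUBIC)
cv2.imwrite('pics/t1.png',cv2.hconcat([a,b]))
E
```

```text
[0.4937 0.2038 0.1739] yaw 1.1729950621975724 F [-3.4924  8.1688  3.4547] M [ 1.3235  0.5794 -0.1542] w 0.02396580894622972 3.7015138944911996 j6 0.6904680657465967 12.5
```

View pics/t1.png

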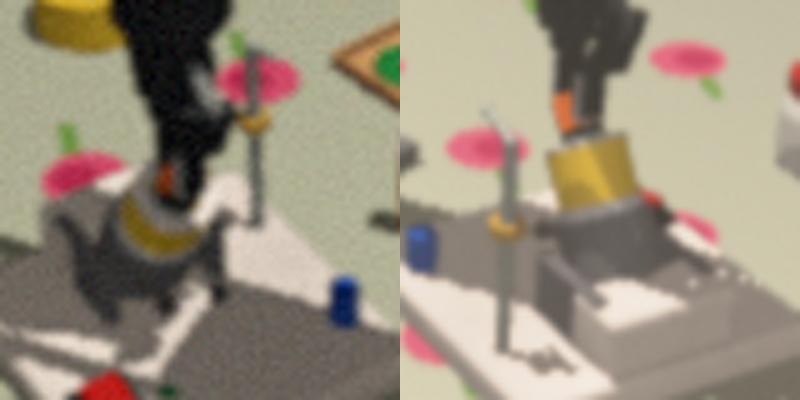

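The side and scene views show the fork round the knob with the orange bar turned, and the spool and post undisturbed. I'll keep turning.

>>> {"fn": "apply_moves", "kwargs": {"series": [[0, 0, 0, -0.12], [0, 0, 0, -0.25], [0, 0, 0, -0.37], [0, 0, 0, -0.5], [0, 0, 0, -0.5]]}}

```text
clock: 13.22
position: [0.4923, 0.2038, 0.1738]
tool_rot: [-2.102, -2.329, -0.001]
wrist_force: [-11.3, 8.4, 9.0]
gripper_width: 0.0239
finger_force: 10.1
```

```bash
python3 st.py
```

```text
[0.4923 0.2038 0.1738] yaw 1.673029805026672 F [-11.2983   8.4281   8.961 ] M [ 1.2132  1.9144 -0.246 ] w 0.023921883972550555 10.129079846665263 j6 0.1907115578746751 13.225
```

>>> {"fn": "apply_moves", "kwargs": {"series": [[0, 0, 0, -0.08], [0, 0, 0, -0.16], [0, 0, 0, -0.24], [0, 0, 0, -0.24]]}}

```text
clock: 13.72
position: [0.4911, 0.2066, 0.1745]
tool_rot: [-1.806, -2.56, -0.006]
wrist_force: [-20.7, 19.5, 16.1]
gripper_width: 0.0237
finger_force: 42.8
```

```bash
python3 st.py
```

```text
[0.4911 0.2066 0.1745] yaw 1.913058735983292 F [-20.7431  19.4946  16.1487] M [ 3.5701  2.998  -0.6398] w 0.023736060989054147 42.82084006816149 j6 -0.04821663521963703 13.725
```

>>> {"fn": "apply_moves", "kwargs": {"series": [[0, 0, 0, 0.2], [0, 0, 0, 0.2], [0, 0, 0, 0.2], [0, 0, -0.03, 0.2], [0, 0, -0.09, 0], [0, 0, -0.1, -0.4], [0, 0, -0.1, -0.96], [0, 0, -0.1, -0.96]], "claw": 0.5}}

```text
clock: 14.72
position: [0.4942, 0.2016, 0.2735]
tool_rot: [1.037, 2.965, 0.0]
wrist_force: [-0.9, 0.2, -0.6]
gripper_width: 0.0424
finger_force: 0.0
```

```bash
python3 - <<'E'
from plant import *
from h import *
s=sense();print(s['position'],s['clock']);go(s,[.522,.195,.27],np.pi-.27)
E
```

```text
[0.4942 0.2016 0.2735] 14.725
shift [-0.0259  0.0122  0.0035] spin -0.403 yaw now 2.4686
```

>>> {"fn": "apply_moves", "kwargs": {"series": [[-0.026, 0.012, 0.003, -0.4], [-0.026, 0.012, 0.003, -0.4], [-0.026, 0.012, 0.003, -0.4], [-0.026, 0.012, 0.003, -0.4]]}}

```text
clock: 15.22
position: [0.5216, 0.1947, 0.2703]
tool_rot: [-0.446, -3.11, 0.0]
wrist_force: [0.4, -0.1, -0.1]
gripper_width: 0.0427
finger_force: 0.0
```

```bash
python3 - <<'E'
from plant import *
from h import *
import pickle
s=sense();f=grab_frame('wrist');print(s['position'],s['tool_rot'])
im=f['img'][:,:,::-1].copy();pickle.dump((s,f),open('k2.pkl','wb'))
A=cv2.resize(im[100:250,200:400],(800,600),interpolation=cv2.INTER_CUBIC)
cv2.imwrite('pics/k2.png',A)
E
```

```text
[0.5216 0.1947 0.2703] [-0.4455 -3.1098  0.    ]
```

View pics/k2.png

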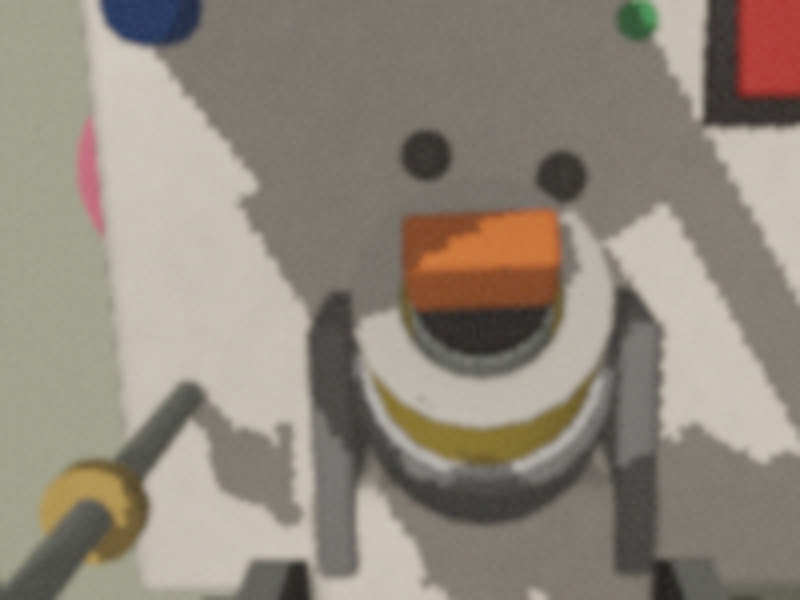

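The three dogs no longer show and the bar lies across, so the clamp is released. The spool ring spans crop columns 355–615, centred on the tool plane.

```bash
python3 - <<'E'
from plant import *
from h import *
E=np.array([.490,.203,.162]);W=R.from_euler('z',-.27).as_matrix();ax=W@[-.523,0,.853]
t=E-.041*ax;print(t);go(sense(),t,np.pi-.27)
E
```

```text
[0.5107 0.1973 0.127 ]
shift [ 0.0112 -0.0006  0.1433] spin -0.0146 yaw now 2.857
```

>>> {"fn": "apply_moves", "kwargs": {"series": [[0.011, 0, 0.0, -0.015], [0.011, 0, 0.03, -0.015], [0.011, 0, 0.07, -0.015], [0.011, 0, 0.1, -0.015], [0.011, 0, 0.12, -0.015], [0.011, 0, 0.135, -0.015], [0.011, 0, 0.143, -0.015], [0.011, 0, 0.143, -0.015]], "claw": 0.85}}

```text
clock: 16.27
position: [0.5112, 0.1978, 0.1273]
tool_rot: [-0.419, -3.113, 0.0]
wrist_force: [-1.2, -0.3, 0.5]
gripper_width: 0.0723
finger_force: 0.0
```

```bash
python3 st.py
```

```text
[0.5112 0.1978 0.1273] yaw 2.8742423758568294 F [-1.1644 -0.2779  0.4843] M [-0.0022 -0.0124 -0.017 ] w 0.07230405896332681 0.0 j6 -1.0277482895513148 16.275
```

>>> {"fn": "apply_moves", "kwargs": {"series": [[0, 0, 0, 0], [0, 0, 0, 0], [0, 0, 0, 0], [0, 0, 0, 0], [0, 0, 0, 0]], "claw": 0, "newtons": 30}}

```text
clock: 16.9
position: [0.5118, 0.198, 0.1286]
tool_rot: [0.418, 3.112, 0.001]
wrist_force: [-1.7, -0.0, 5.6]
gripper_width: 0.0569
finger_force: 32.6
```

```bash
python3 st.py
```

```text
[0.5118 0.198  0.1286] yaw 2.87427331672855 F [-1.6539 -0.0167  5.6142] M [-0.2771  0.4168 -0.0717] w 0.05688640007793523 32.595605067908764 j6 -1.0277749315491314 16.9
```

>>> {"fn": "apply_moves", "kwargs": {"series": [[0.0026, 0, -0.0043, 0], [0.0052, 0, -0.0085, 0], [0.0105, 0, -0.017, 0], [0.0105, 0, -0.017, 0]]}}

```text
clock: 17.4
position: [0.5012, 0.2009, 0.1454]
tool_rot: [0.418, 3.112, 0.001]
wrist_force: [-0.2, 0.5, -0.9]
gripper_width: 0.0565
finger_force: 32.3
```

```bash
python3 st.py
```

```text
[0.5012 0.2009 0.1454] yaw 2.874623837084138 F [-0.2178  0.4709 -0.9476] M [-0.0555  0.031  -0.0259] w 0.056544952846457254 32.337196581065655 j6 -1.0176213814398718 17.4
```

>>> {"fn": "apply_moves", "kwargs": {"series": [[0.0078, 0, -0.0128, 0], [0.0157, 0, -0.0256, 0], [0.0235, 0, -0.0384, 0], [0.0314, 0, -0.0512, 0], [0.0392, 0, -0.064, 0], [0.0471, 0, -0.0768, 0], [0.0523, 0, -0.0853, 0], [0.0523, 0, -0.0853, 0]]}}

```text
clock: 18.4
position: [0.4507, 0.2147, 0.2305]
tool_rot: [0.418, 3.112, 0.001]
wrist_force: [0.1, 0.7, -1.5]
gripper_width: 0.0565
finger_force: 32.4
```

```bash
python3 st.py; python3 - <<'E'
from plant import *
from h import *
import cv2
s=sense();go(s,[.50,-.10,.28],1.40)
w=grab_frame('side')['img'][:,:,::-1]
cv2.imwrite('pics/p1.png',cv2.resize(w[170:270,240:360],(600,500),interpolation=cv2.INTER_CUBIC))
E
```

```text
[0.4507 0.2147 0.2305] yaw 2.87470691198036 F [ 0.1186  0.6963 -1.5016] M [0.0326 0.007  0.0113] w 0.056539945359400795 32.35351324081421 j6 -0.9621306313105832 18.4
shift [-0.1306 -0.2905 -0.0496] spin 1.4747 yaw now 2.8747
```

View pics/p1.png

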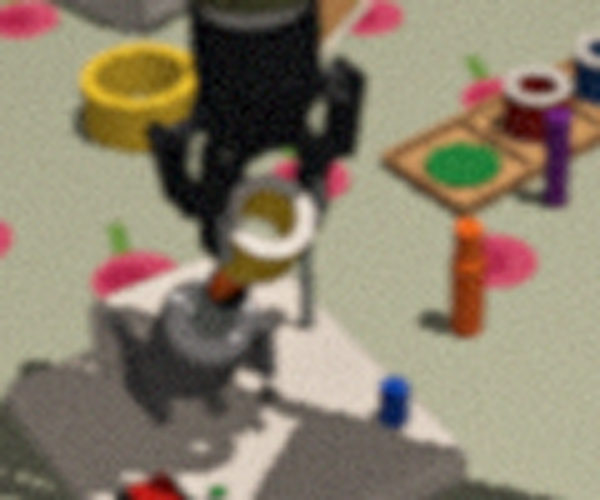

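The yellow spool is clear of the knob, held with its tilt kept. Next I'll go up and over to the tray.

>>> {"fn": "apply_moves", "kwargs": {"series": [[0, 0, -0.05, 0], [-0.035, -0.045, -0.05, 0.18], [-0.07, -0.09, -0.05, 0.36], [-0.105, -0.135, -0.05, 0.54], [-0.14, -0.18, -0.05, 0.72], [-0.175, -0.225, -0.05, 0.9], [-0.21, -0.27, -0.05, 1.08], [-0.231, -0.297, -0.05, 1.26]]}}

```text
clock: 19.45
position: [0.5951, -0.1361, 0.2781]
tool_rot: [-2.181, -2.259, 0.002]
wrist_force: [0.5, 0.1, -1.4]
gripper_width: 0.0562
finger_force: 32.9
```

```bash
python3 - <<'E'
from plant import *
from h import *
go(sense(),[.595,-.133,.25],1.40)
E
```

```text
shift [0.0031 0.     0.0281] spin 0.2062 yaw now 1.6062
```

>>> {"fn": "apply_moves", "kwargs": {"series": [[0.003, 0, 0.015, 0.1], [0.003, 0, 0.028, 0.2], [0.003, 0, 0.028, 0.205], [0.003, 0, 0.028, 0.205]]}}

```text
clock: 19.95
position: [0.5948, -0.1301, 0.2516]
tool_rot: [-2.391, -2.037, 0.0]
wrist_force: [0.4, 0.5, -1.3]
gripper_width: 0.0567
finger_force: 32.9
```

```bash
cat > green.py <<'E'
from plant import *
from h import *
s=sense();f=grab_frame('wrist');im=f['img']
h=cv2.cvtColor(im,cv2.COLOR_RGB2HSV)
m=cv2.inRange(h,(50,110,50),(80,255,255))
n,l,st,c=cv2.connectedComponentsWithStats(m)
for i in np.argsort(-st[1:,4])[:3]+1:
    cnt=max(cv2.findContours((l==i).astype(np.uint8),cv2.RETR_EXTERNAL,cv2.CHAIN_APPROX_NONE)[0],key=len)
    if len(cnt)<8: continue
    P=np.array([watz(f,s,p[0],.007)[:2] for p in cnt],np.float32)
    (cc,r)=cv2.minEnclosingCircle(P)
    print(st[i],'circle',cc,r,'centroid',watz(f,s,c[i],.007))
h2=cv2.inRange(h,(20,110,60),(33,255,255));print('yellow bbox',cv2.boundingRect(h2))
cv2.imwrite('pics/g1.png',im[:,:,::-1])
print(s['position'])
E
python3 green.py; python3 st.py
```

```text
[ 495  161   65   63 2401] circle (0.8437274694442749, -0.20268923044204712) 0.04365609213709831 centroid [ 0.8443 -0.2023  0.007 ]
[ 298  166   48   40 1446] circle (0.5911733508110046, -0.15668760240077972) 0.029754437506198883 centroid [ 0.5928 -0.1537  0.007 ]
yellow bbox (279, 0, 335, 314)
[ 0.5948 -0.1301  0.2516]
[ 0.595  -0.1301  0.2521] yaw 1.4112090385403186 F [-0.2409  0.1428 -1.2141] M [-0.0072 -0.0124  0.0187] w 0.05646454541996048 32.901742681860924 j6 -0.13988582114547218 20.0
```

```bash
python3 - <<'E'
from plant import *
from h import *
go(sense(),[.5957,-.133,.062],1.40)
E
```

```text
shift [-0.0027  0.001   0.1901] spin 0.0112 yaw now 1.4112
```

>>> {"fn": "apply_moves", "kwargs": {"series": [[-0.003, 0.001, 0.05, 0], [-0.003, 0.001, 0.1, 0], [-0.003, 0.001, 0.14, 0], [-0.003, 0.001, 0.17, 0], [-0.003, 0.001, 0.183, 0], [-0.003, 0.001, 0.19, 0], [-0.003, 0.001, 0.19, 0]]}}

```text
clock: 20.88
position: [0.5959, -0.1334, 0.0625]
tool_rot: [2.392, 2.035, 0.001]
wrist_force: [0.7, 0.2, -0.4]
gripper_width: 0.0567
finger_force: 32.9
```

>>> {"fn": "apply_moves", "kwargs": {"series": [[0, 0, 0.002, 0], [0, 0, 0.004, 0], [0, 0, 0.004, 0]]}}

```text
clock: 21.25
position: [0.5954, -0.1332, 0.0578]
tool_rot: [2.393, 2.035, 0.0]
wrist_force: [-0.9, -0.8, -0.5]
gripper_width: 0.0569
finger_force: 32.9
```

>>> {"fn": "apply_moves", "kwargs": {"series": [[0, 0, 0.0015, 0], [0, 0, 0.003, 0], [0, 0, 0.003, 0]]}}

```text
clock: 21.62
position: [0.5951, -0.1332, 0.0543]
tool_rot: [-2.393, -2.035, 0.0]
wrist_force: [-0.6, -0.6, -0.2]
gripper_width: 0.0569
finger_force: 32.9
```

>>> {"fn": "apply_moves", "kwargs": {"series": [[0, 0, 0.001, 0], [0, 0, 0.002, 0], [0, 0, 0.002, 0]]}}

```text
clock: 22.0
position: [0.5952, -0.1332, 0.0525]
tool_rot: [-2.393, -2.035, 0.0]
wrist_force: [-0.6, -0.0, -1.6]
gripper_width: 0.0568
finger_force: 32.9
```

>>> {"fn": "apply_moves", "kwargs": {"series": [[0, 0, 0.001, 0], [0, 0, 0.002, 0], [0, 0, 0.002, 0]]}}

```text
clock: 22.38
position: [0.5952, -0.1332, 0.0504]
tool_rot: [-2.393, -2.035, 0.0]
wrist_force: [0.1, 0.0, -1.2]
gripper_width: 0.057
finger_force: 32.9
```

>>> {"fn": "apply_moves", "kwargs": {"series": [[0, 0, 0.001, 0], [0, 0, 0.002, 0], [0, 0, 0.002, 0]]}}

```text
clock: 22.75
position: [0.5955, -0.1334, 0.0495]
tool_rot: [2.393, 2.035, 0.0]
wrist_force: [-3.7, 0.4, 6.0]
gripper_width: 0.0567
finger_force: 33.6
```

>>> {"fn": "apply_moves", "kwargs": {"series": [[0, 0, 0.001, 0], [0, 0, 0.002, 0], [0, 0, 0.002, 0]]}}

```text
clock: 23.12
position: [0.5957, -0.1336, 0.049]
tool_rot: [2.393, 2.035, -0.0]
wrist_force: [-9.5, 1.3, 18.8]
gripper_width: 0.0566
finger_force: 34.7
```

>>> {"fn": "apply_moves", "kwargs": {"series": [[0, 0, 0, 0], [-0.002, 0, 0.0004, 0], [-0.004, 0, 0.0008, 0], [-0.006, 0, 0.0014, 0], [-0.008, 0, 0.002, 0], [-0.008, 0, 0.002, 0]], "claw": 0, "newtons": 20}}

```text
clock: 23.88
position: [0.595, -0.1408, 0.0467]
tool_rot: [2.393, 2.034, 0.003]
wrist_force: [-4.5, 4.4, 13.2]
gripper_width: 0.0569
finger_force: 34.9
```

```bash
python3 st.py
```

```text
[ 0.595  -0.1408  0.0467] yaw 1.4093529465275891 F [-4.4796  4.3537 13.2451] M [1.0178 0.885  0.0534] w 0.05691250787525265 34.88473825156689 j6 -0.15576963508171357 23.875
```

>>> {"fn": "apply_moves", "kwargs": {"series": [[-0.002, 0, 0.0008, 0], [-0.004, 0, 0.0018, 0], [-0.006, 0, 0.0029, 0], [-0.008, 0, 0.004, 0], [-0.008, 0, 0.004, 0]]}}

```text
clock: 24.5
position: [0.5943, -0.1489, 0.0427]
tool_rot: [2.392, 2.034, 0.004]
wrist_force: [-1.5, 2.8, 10.8]
gripper_width: 0.0568
finger_force: 34.3
```

```bash
python3 st.py
```

```text
[ 0.5943 -0.1489  0.0427] yaw 1.4092767567176492 F [-1.4921  2.8471 10.7885] M [ 0.8231  0.2182 -0.0329] w 0.056762492905953185 34.32359697064385 j6 -0.16871786723252633 24.5
```

>>> {"fn": "apply_moves", "kwargs": {"series": [[-0.002, 0, 0.001, 0], [-0.004, 0, 0.002, 0], [-0.0055, 0, 0.003, 0], [-0.0055, 0, 0.003, 0], [-0.0055, 0, 0.003, 0]]}}

```text
clock: 25.12
position: [0.5937, -0.1542, 0.0395]
tool_rot: [2.392, 2.034, 0.005]
wrist_force: [1.4, 2.9, 7.4]
gripper_width: 0.0565
finger_force: 33.6
```

```bash
python3 st.py
```

```text
[ 0.5937 -0.1542  0.0395] yaw 1.4093359232360383 F [1.4269 2.872  7.3556] M [ 0.8008 -0.179   0.0164] w 0.056477137241415315 33.62314526864793 j6 -0.17755200320562003 25.125
```

>>> {"fn": "apply_moves", "kwargs": {"series": [[-0.001, 0, 0.001, 0], [-0.002, 0, 0.002, 0], [-0.002, 0, 0.002, 0]]}}

```text
clock: 25.5
position: [0.5934, -0.1564, 0.0377]
tool_rot: [2.391, 2.033, 0.004]
wrist_force: [0.1, 2.6, 8.8]
gripper_width: 0.0566
finger_force: 33.6
```

```bash
python3 st.py
```

```text
[ 0.5934 -0.1564  0.0377] yaw 1.409240763781441 F [0.0677 2.5983 8.7647] M [ 0.7275 -0.0742 -0.0486] w 0.05658278471248655 33.568122542928904 j6 -0.1807832653201598 25.5
```

>>> {"fn": "apply_moves", "kwargs": {"series": [[-0.0005, 0, 0.001, 0], [-0.001, 0, 0.002, 0], [-0.001, 0, 0.002, 0]]}}

```text
clock: 25.88
position: [0.5934, -0.1568, 0.0373]
tool_rot: [2.392, 2.034, 0.005]
wrist_force: [-7.6, 7.0, 23.5]
gripper_width: 0.0566
finger_force: 34.9
```

```bash
python3 st.py
```

```text
[ 0.5934 -0.1568  0.0373] yaw 1.4093924099930175 F [-7.5624  7.0349 23.5021] M [ 1.4886  1.0779 -0.1254] w 0.056584645012158485 34.90081160911359 j6 -0.18230929309429755 25.875
```

Flat on the pad now: the force jumped and its centre moved inward. I'll relieve the press, open and lift.

>>> {"fn": "apply_moves", "kwargs": {"series": [[0.0005, 0, -0.0015, 0], [0.001, 0, -0.0028, 0], [0.001, 0, -0.0028, 0]]}}

```text
clock: 26.25
position: [0.5928, -0.1567, 0.0376]
tool_rot: [2.392, 2.033, 0.003]
wrist_force: [1.8, 2.2, 6.2]
gripper_width: 0.0566
finger_force: 33.4
```

```bash
python3 st.py
```

```text
[ 0.5928 -0.1567  0.0376] yaw 1.4092464216576694 F [1.8277 2.2364 6.1704] M [ 0.3488 -0.544  -0.0266] w 0.05664221107039338 33.431055059772916 j6 -0.18074917446291983 26.25
```

>>> {"fn": "apply_moves", "kwargs": {"series": [[0, 0, 0, 0], [0, 0, 0, 0], [0, 0, 0, 0], [0, 0, 0, 0]], "claw": 0.8}}

```text
clock: 26.75
position: [0.5912, -0.1564, 0.0361]
tool_rot: [-2.393, -2.035, 0.001]
wrist_force: [0.7, -0.0, -1.0]
gripper_width: 0.0686
finger_force: 0.0
```

>>> {"fn": "apply_moves", "kwargs": {"series": [[0, 0, -0.01, 0], [0, 0, -0.03, 0], [0, 0, -0.07, 0], [0, 0, -0.12, 0], [-0.02, 0, -0.17, 0], [-0.06, 0, -0.21, 0], [-0.06, 0, -0.21, 0]]}}

```text
clock: 27.62
position: [0.5836, -0.2191, 0.2538]
tool_rot: [2.388, 2.025, 0.006]
wrist_force: [0.3, 0.5, 0.3]
gripper_width: 0.0685
finger_force: 0.0
```

```bash
python3 st.py; python3 - <<'E'
from plant import *
from h import *
s=sense();f=grab_frame('wrist');im=f['img'];cv2.imwrite('pics/e1.png',im[:,:,::-1])
h=cv2.cvtColor(im,cv2.COLOR_RGB2HSV)
for nm,lo,hi,z in (('green',(50,110,50),(80,255,255),.007),('yellow',(20,110,60),(33,255,255),.03)):
    n,l,st,c=cv2.connectedComponentsWithStats(cv2.inRange(h,lo,hi))
    for i in np.argsort(-st[1:,4])[:4]+1: print(nm,st[i],watz(f,s,c[i],z))
for x,y,z in ((.593,-.156,.051),(.593,-.156,.007)):
    T=f['T_tool_cam'];Rm=R.from_rotvec(s['tool_rot']).as_matrix()
    p=np.linalg.inv(T)@np.append(Rm.T@(np.array([x,y,z])-s['position']),1);q=f['K']@p[:3];print('proj',q[:2]/q[2],'px/28mm',306*.028/q[2])
# scene/side comparisons with the start
for n in('scene','side'):
    a=cv2.imread(f'pics/{n}0.png');b=grab_frame(n)['img'][:,:,::-1];cv2.imwrite(f'pics/{n}9.png',b)
    K,Rm,t=cam(n)
    for nm,p in (('spool',(.593,-.156,.029)),('glue',(.46,0,.05)),('marker',(.507,-.169,.045)),('bobbin',(.42,.131,.043)),('red',(.579,-.238,.03)),('blue',(.564,-.319,.03))):
        q=K@(Rm@p+t);u,v=(q[:2]/q[2]).astype(int)
        A,B=[i[v-4:v+5,u-4:u+5].reshape(-1,3).mean(0) for i in(a,b)];print(n,nm,(u,v),A.astype(int),B.astype(int))
E
```

```text
[ 0.5836 -0.2191  0.2538] yaw 1.4065833282959048 F [0.2537 0.4634 0.2902] M [-0.0785 -0.0507  0.0525] w 0.06848663053603787 0.0 j6 -0.2766798905308884 27.625
green [ 500   80   70   72 2949] [ 0.8444 -0.2018  0.007 ]
green [312  97   6  10  22] [ 0.5917 -0.1433  0.007 ]
green [306 107   9   8  16] [ 0.584  -0.1515  0.007 ]
green [325 108   7   7  16] [ 0.6049 -0.1563  0.007 ]
yellow [506   0  54   9 346] [ 0.8205 -0.0871  0.03  ]
yellow [301 109  33  21  80] [ 0.5921 -0.1657  0.03  ]
yellow [562  46   4   2   4] [ 0.8551 -0.1326  0.03  ]
yellow [556  50   2   1   2] [ 0.8481 -0.1348  0.03  ]
proj [317.6847 113.6099] px/28mm 27.296557207225543
proj [317.5473 112.6119] px/28mm 24.067701002741412
scene spool (np.int64(294), np.int64(262)) [102 161 147] [ 81 129 151]
scene glue (np.int64(303), np.int64(216)) [ 66  96 154] [ 62  90 145]
scene marker (np.int64(271), np.int64(246)) [113  99 124] [114  99 126]
scene bobbin (np.int64(323), np.int64(199)) [161 141 139] [156 133 130]
scene red (np.int64(268), np.int64(273)) [111 122 157] [112 122 158]
scene blue (np.int64(241), np.int64(285)) [134 131 134] [136 134 137]
side spool (np.int64(331), np.int64(197)) [ 74 128 126] [ 47 100 120]
side glue (np.int64(333), np.int64(225)) [ 48  78 150] [ 24  51 110]
side marker (np.int64(350), np.int64(200)) [ 69  61 101] [ 69  60 101]
side bobbin (np.int64(317), np.int64(250)) [135 105  96] [135 104  94]
side red (np.int64(346), np.int64(190)) [ 70  70 112] [ 71  71 112]
side blue (np.int64(360), np.int64(183)) [91 79 73] [91 78 72]
```

```bash
python3 - <<'E'
from h import *
im=cv2.imread('pics/e1.png')[70:160,270:365]
h=cv2.cvtColor(im,cv2.COLOR_BGR2HSV)
m=cv2.inRange(h,(0,0,140),(180,50,255))
for c in cv2.findContours(m,cv2.RETR_LIST,cv2.CHAIN_APPROX_NONE)[0]:
    if len(c)>40: print(cv2.fitEllipse(c),len(c))
for r in im[::6,::6]: print(' '.join('%02x%02x%02x'%tuple(p[::-1]//1) for p in r))
E
```

```text
((1.626962423324585, 81.08887481689453), (3.59358286857605, 29.932586669921875), 177.96961975097656) 50
((36.20174026489258, 62.13629913330078), (10.201016426086426, 28.246885299682617), 116.47140502929688) 57
((53.836875915527344, 19.39080810546875), (8.035399436950684, 34.154754638671875), 107.92801666259766) 67
((92.57304382324219, 12.182592391967773), (3.228527545928955, 36.93644332885742), 179.895751953125) 54
565f3e 605f51 656052 636455 635e50 686452 8a8770 97907a 837863 9c917a 9d9278 a29379 9c896c a39073 a28b6c 91846b
63543b 675139 69553d 68513c 6a533d 987b57 a0815e 9a7d58 a18360 a38461 a48560 a38560 a2835e a68661 9e7f5d 958266
645b3f 634e37 7b6447 785f43 705a3d 6f5741 725941 6f5941 a68864 725c41 755e44 9f825d b5946b b8966e a98962 8f795f
675c49 66503b 786145 776047 735b41 6f5a44 7c756e b4afa5 c3bcb3 c2bbb1 aba297 725b41 735d44 bb9970 a98964 948166
645f4e 604b34 765d41 795f45 756047 7a746c 7a756d 706a62 6e6659 817b71 b4ada3 b9b3a9 6f583e 786245 917553 8c7c66
666253 634f3b 765d43 7a6248 777269 79746d 4f5632 375937 365734 325532 6e675c 78716b 6f614e 7b6245 6f5a43 655d4e
9e9d88 67
[... 298 characters left out ...]
 79736b 7b6447 6a523b 635e4e
616050 ae9068 c2a176 c6a57a b2aca1 7f7970 615831 325530 325431 385531 726a56 787268 715f48 7c6449 6b553c 655d4e
656557 b08f67 c09e75 c6a479 94996c c9c3b9 c5beb4 a49d8f 71664f 767064 7c766e 757067 73583d 7b6245 6b563d 65604e
787767 b3936c be9d72 c9a77d bf9e74 8e996a c2bdb3 c7c0b7 827b72 787369 676558 6c583f 755d40 7a6246 6f5841 646050
a1a18c b7966e b4956d c8a67b be9e74 bf9e76 b89870 a08d62 9d9168 b99a70 7d6246 745b42 765f44 7a6244 775e43 696454
9f9e8b b5946d 8a6f50 9c7e5b 866a4a 937655 83684b 977b59 8f7251 9c7d59 997d58 7e664b 967856 a2835f 9b7e5a 7e7662
a09f8b b5956f ac8d66 c4a178 be9d76 c19f75 b6966d b89770 af8e68 ba9a6f c09e74 b09068 bb9972 c09f75 a78863 93907b
```

The wrist view shows the white ring centred at (318,113), against (317.7,113.6) expected for a spool standing upright. The green pad is centred in its bore, and the neighbouring objects haven't moved.

```bash
python3 -c "
from plant import *
print(hand_in())"
```

```text
the job is handed in; nothing more can be done
None
```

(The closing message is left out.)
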